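# Preset the beehive spring

## Robot

A 6-joint arm with a two-finger parallel gripper is mounted at the origin on a cart in front of the work surface, level with it; the furniture and walls round the work are solid. World frame = base frame: x ahead of the robot, y to its left, z up, the work surface at z = 0. Lengths are in mm, angles in degrees, forces in N, time in s.
With the tool pointing down it reaches from about 300 to 850 mm from the base axis. Payload 4.2 kg.
Tool frame: the origin (TCP) lies on the centre line of the jaws, within the pads' length; the fingertips stand 14 mm ahead of it and the grasp point (between the pads) lies 5 mm behind it; z points along the fingers, y is the line along which they close (so a half turn about z gives the same grasp; the last joint's range is limited). The gripper opens to 91 mm and grips with 3 to 60 N. Pads are 32 mm wide; open, the fingers measure 118 mm over their backs; the gripper's body (76 mm by 178 mm) begins 60 mm behind the grasp point.
Start: joints at [-73.281, 18.312, 89.639, -0, 72.044, -1.146], TCP at [176.397, -547.29, 227.976] pointing down, gripper open.
Joint ranges: [-177.97, 177.97], [-48.28, 115.42], [12.27, 149.76], [-77.06, 257.06], [2.81, 150.46], [-146.56, 146.56]. Speed limits (degrees/s): [147.25, 147.25, 180, 180, 180, 180].

## Interface

Orientations are given as [roll, pitch, yaw] about the fixed x, y, z axes, in that order (R = Rz(yaw) Ry(pitch) Rx(roll)).
In Python, from workcell import env gives the robot as it stands.
- The arm moves only by the tool arm_command, never from a script. Its argument "motion" is a list of rows, each an object with "offset": the shift along the tool's x, y, z in m, a list of three; "spin": the turn about the tool's z in rad. In form: [{"offset": [tx, ty, tz], "spin": spin}, ...]. A call has 1 to 5 rows; each row shifts and turns the commanded pose from where the row before left it, along the tool's axes as they then stand; what a row does not reach is not made up. A row lasts 1/8 s, in which the tool goes at most 62.5 mm and 10.7 degrees, less where a joint would pass 70% of its speed; a pose out of reach is approached as far as the arm can. A call with a gripper value outside its range is refused whole. "jaw" is the finger opening in m, from 0 to 0.0912, set as the call begins (left out, the last holds). The fingers move at their own pace and stop on an object; "newtons" is the grip in N (left out, the last holds). Time passes only in rows, so rows that do not move let the fingers close. It gives the time, the measured TCP pose, the force, the opening and the grip force at its end, in the units of the state.
- env.state(): the state, without advancing time (a new reading comes with each control period).
- env.grab_frame(name): name is "side" or "top" or "wrist"; returns (picture, depth): 480x640x3 uint8, blue, green, red; 480x640 float32, mm along the optical axis (not along the pixel's ray), 0 where there is no reading.
- env.camera_model(name): a dict with "fx", "fy", "cx", "cy" (pixels), "k1" (the pictures are not rectified: a ray, as slopes to the right and down, at radius r is drawn at 1 + k1 r^2 times it, then the intrinsics apply), "eye" and "rotation" of the camera in the world; the wrist camera has in their place "hand_eye" (4x4, takes a point from camera to tool coordinates, whose origin is the TCP and whose axes are the flange's). Camera axes: x right, y down, z forward; pixel columns grow to the right and rows downward; lengths in mm; the calibration is good to about 2 mm. A picture is of the moment at which its call begins: read the wrist's pose just before it. camera_model takes no time and is no camera call.
- env.job_done(): hands the job in; it is judged then, once.
Trained networks look in the newest picture that a camera, given by its name, has taken for a name from the list of things; names that differ only in an ending like _2 or _b are one class to them, and where a whole thing is asked for, a point or a joint stands for the part that bears it (a point fixed in the world has none). Each returns a list of dicts, best first, with "score" (0 to 1); they miss things now and then, are a little off and sometimes report something else, mostly with a low value. They report only what shows in the picture. A call takes as long as a camera call.
- env.boxes_of(camera, target): "bbox" ([left, top, right, bottom] in pixels, round what is visible of it).
- env.pinpoint(camera, target): "location" ([column, row] in pixels: a listed point, or the origin of a listed thing).
The state is a dict: "time_s": time; "qpos": joint angles; "qvel": joint speeds; "effort": joint torques, N m; "ee_pos": TCP position; "ee_rot": TCP orientation; "force": force on the tool from outside, world axes, zero at the start; "torque": the same for the moment, N m; "gripper_width": finger opening in mm; "gripper_force": force on a finger pad.
Only numpy, scipy, OpenCV 4.12 (cv2) and the standard library are available. Lean on these libraries where they do the work, as an engineer would, in place of code of your own. Each camera call takes 0.05 s, during which the arm holds its last target. There are 200 camera calls.

## Task

Three hand-press stands for presetting springs are screwed to the bench, each with a spring under its plunger. With closed fingertips, gently press the black button of the stand that holds the beehive spring (wide coils at the foot, narrowing towards the top) all the way down to its stop, keep it down for two seconds, then slowly ease it back up without letting it snap and draw away. Do not work the other two stands, and leave the loose springs and measuring tools where they are: nothing is to be gripped or lifted.

Things in the scene. Friction and masses are not known exactly. Their poses are not given: they have to be found in the camera images.
- button_beehive (a point): THE ONE TO PRESS: top centre of the black mushroom button (35 mm across, nearly flat on top) on the stand whose spring is a beehive, 44 mm wide at the foot and 24 mm at the top. It rides with the plunger: 144 mm above the worktop when up, 132 mm when down on the stop. Axes are the stand's, z up.
- stand_beehive: the beehive spring's stand, screwed down: grey base 110 x 80 x 12 mm, steel column 16 mm thick and 110 mm high standing 48 mm behind the plunger (+x of the stand, away from the robot give or take 0.3 rad), grey arm at 81-101 mm guiding the upright plunger, spring on a seat below. Origin on the worktop under the plunger's axis. Its place in the row of three varies.
- plunger_beehive: the beehive stand's moving plunger (black button, rod, stop collar, pressure pad), sliding straight up and down by 12 mm. Origin on its axis, 144 mm below the button's top: at height 0 when up, -12 mm when the collar is down on the stop. The spring pushes back with about 2 N at the top and 7 N at the stop and returns the plunger by itself.
- button_wide (a point): top centre of the button on the stand with the straight, wide spring (42 mm across all the way up); same build as the beehive stand, which it can stand left or right of; 144 mm above the worktop when up. Leave alone.
- button_slim (a point): top centre of the button on the stand with the straight, slim spring (23 mm across all the way up); same build as the beehive stand, which it can stand left or right of; 144 mm above the worktop when up. Leave alone.
- spring_medium: loose dark spring, 30 mm across, 26 mm high, standing in front of the row of stands; origin under its centre. Leave alone.
- spring_short: loose dark spring, 36 mm across, 19 mm high, standing in front of the row of stands; origin under its centre. Leave alone.
- spring_narrow: loose dark spring, 22 mm across, 30 mm high, standing in front of the row of stands; origin under its centre. Leave alone.
- ring_gauge_large: bright steel ring gauge, 52 mm across, 16 mm high, lying flat left of the stands; origin under its centre. Leave alone.
- ring_gauge_small: bright steel ring gauge, 44 mm across, 14 mm high, lying flat left of the stands; origin under its centre. Leave alone.
- loupe: black eye loupe, 45 mm across, 49 mm high, standing at the front right; origin under its centre. Leave alone.

How it is judged (in metres and radians):
On the way:
1. the beehive stand's plunger is down on its stop (within 2.5 mm), pressed by the fingers, and is kept there (height (world z) of button_beehive below 0.1345 m and contact force between the fingers and plunger_beehive above 0.5 N), for 1.5 s.
At the end, for the whole second after the job is handed in: the beehive stand's plunger has been held on its stop (within 2.5 mm) for at least 1.5 s and is back up and at rest (within 2 mm), the other two plungers are up, and every loose spring and tool lies within 10 mm of where it was (height (world z) of each of button_beehive, button_wide, button_slim above 0.142 m and linear speed of plunger_beehive below 0.01 m/s and distance of each of spring_medium, spring_short, spring_narrow, ring_gauge_large, ring_gauge_small, loupe from where it was at the start of the episode below 0.01 m); the robot touches nothing.
It fails at once if another stand's plunger is pressed by more than 4 mm (height (world z) of any of button_wide, button_slim below 0.14 m).
It fails at once if the beehive plunger moves faster than 0.3 m/s: it is slammed down, or snaps back up instead of being eased (linear speed of plunger_beehive above 0.3 m/s).
It fails at once if the plunger is pressed with more than 40 N (contact force between the fingers and plunger_beehive above 40 N).
It fails at once if a loose spring or measuring tool is shifted, lifted or knocked by more than 10 mm (distance of any of spring_medium, spring_short, spring_narrow, ring_gauge_large, ring_gauge_small, loupe from where it was at the start of the episode above 0.01 m).
It also fails if it takes over 32 s, if anything falls off the work surface, if the arm or the gripper's body presses on something with over 40 N, if the wrist force passes 120 N, or if a joint passes its speed limit or range.

## Working session

There is one attempt and no reset: what is moved stays moved. The work goes in short steps, Python scripts to look and compute and a tool call to move; the robot and the scene stay as the last step left them, time stands still between calls to the robot, and variables do not carry over. Pictures are saved under pics/ and viewed, at most 10 in all, crops included, and the job is handed in when it is done.

Besides the shell and the picture viewer there is one more tool, called as name([rows], argument=value, ...), one row to a line, values as JSON. arm_command: Moves the arm, as the interface text tells. Its arguments: {"type":"object","properties":{"motion":{"type":"array"},"jaw":{"type":"number"},"newtons":{"type":"number"}},"required":["motion"]}

```bash
mkdir -p pics
cat > h.py <<'E'
import numpy as np, cv2
from workcell import env
from scipy.spatial.transform import Rotation as R
def world(cam,px,depth=None,z=None,st=None):
    m=env.camera_model(cam)
    K=np.array([[m['fx'],0,m['cx']],[0,m['fy'],m['cy']],[0,0,1]])
    s=cv2.undistortPoints(np.array([[px]],float),K,np.array([m['k1'],0,0,0.]))[0,0]
    d=np.array([s[0],s[1],1])
    if 'eye' in m: Rw,e=np.array(m['rotation']),np.array(m['eye'])
    else:
        T=np.array(m['hand_eye']);Rt=R.from_euler('xyz',st['ee_rot'],degrees=True).as_matrix()
        Rw=Rt@T[:3,:3];e=Rt@T[:3,3]+np.array(st['ee_pos'])
    d=Rw@d
    return e+d*(depth if z is None else (z-e[2])/d[2])
E
python3 - <<'E'
from h import *
print(env.state())
print(env.camera_model('side'),env.camera_model('top'))
for c in ('side','top'):
    p,d=env.grab_frame(c);cv2.imwrite(f'pics/{c}.png',p)
    for n in ('button_beehive','button_wide','button_slim','stand_beehive'):
        for r in env.pinpoint(c,n)[:3]:
            print(c,n,r['score'],np.round(r['location']),world(c,r['location'],z=0 if 'stand' in n else 144).round(1))
E
```

```text
{'time_s': 0.0, 'qpos': array([-7.32808201e+01,  1.83516967e+01,  8.97066498e+01, -1.53263855e-03,
        7.20428902e+01, -1.14715505e+00]), 'qvel': array([ 0.02253249,  0.03163095, -0.01469226, -0.04090914,  0.00456903,
        0.1150332 ]), 'effort': array([-1.27085532e-03, -4.12466490e+01, -2.31981343e+01,  7.24737416e-02,
        4.58451617e-02, -1.65470283e-04]), 'ee_pos': array([ 176.25200912, -546.81847311,  227.11804467]), 'ee_rot': array([-1.79898754e+02, -5.69935222e-04,  1.78668083e+01]), 'force': array([-0.29878228, -0.36502905, -0.47281039]), 'torque': array([ 0.0139347 ,  0.01311793, -0.02117493]), 'gripper_force': 0.0, 'gripper_width': 90.94588281146143}
{'fx': 575.6436042059189, 'fy': 575.6436042059189, 'cx': 319.4997624994532, 'cy': 231.77407787028403, 'k1': -0.05795721958814359, 'eye': array([  90.80458076, 1155.5693634 ,  689.03447171]), 'rotation': array([-115.86133047,    1.17591495, -160.81524865])} {'fx': 462.58822173621786, 'fy': 462.58822173621786, 'cx': 321.3350923132983, 'cy': 238.87495424878097, 'k1': -0.02828186053646206, 'eye': array([ 348.08160359,   37.25767486, 1020.51486621]), 'rotation': array([-169.8115636 ,    0.53610101,  -88.6611469 ])}Traceback (most recent call last):
  File "<stdin>", line 8, in <module>
  File "h.py", line 14, in world
    return e+d*(depth if z is None else (z-e[2])/d[2])
                                                 ~^^^
IndexError: invalid index to scalar variable.
```

Rotation is RPY in degrees.

```bash
sed -i "s/Rw,e=np.array(m\['rotation'\])/Rw,e=R.from_euler('xyz',m['rotation'],degrees=True).as_matrix()/" h.py
python3 - <<'E'
from h import *
for c in ('side','top'):
    p,d=env.grab_frame(c);cv2.imwrite(f'pics/{c}.png',p)
    for n in ('button_beehive','button_wide','button_slim','stand_beehive'):
        for r in env.pinpoint(c,n)[:3]:
            u,v=np.round(r['location']).astype(int)
            print(c,n,round(r['score'],2),u,v,world(c,r['location'],z=0 if 'stand' in n else 144).round(1),'depth:',world(c,r['location'],depth=float(d[min(v,479),min(u,639)])).round(1))
E
```

```text
side button_beehive 0.66 317 184 [ 569.6 -169.   144. ] depth: [ 566.8 -161.3  147.2]
side button_wide 0.53 304 208 [548.2 -13.  144. ] depth: [547.4 -10.8 145. ]
side stand_beehive 0.65 319 233 [ 570.2 -174.3    0. ] depth: [ 559.7 -145.1   15.1]
top button_beehive 0.77 427 210 [ 567.7 -155.5  144. ] depth: [ 567.3 -155.2  145.5]
top button_wide 0.67 350 214 [555.9  -6.4 144. ] depth: [556.   -6.4 143.8]
top button_slim 0.79 279 229 [523.2 130.7 144. ] depth: [523.5 130.9 142.5]
top stand_beehive 0.95 413 224 [ 570.5 -155.5    0. ] depth: [ 560.9 -147.2   43.8]
top stand_beehive 0.53 461 301 [ 400.6 -258.1    0. ] depth: [ 398.4 -246.    41.7]
```

View pics/side.png

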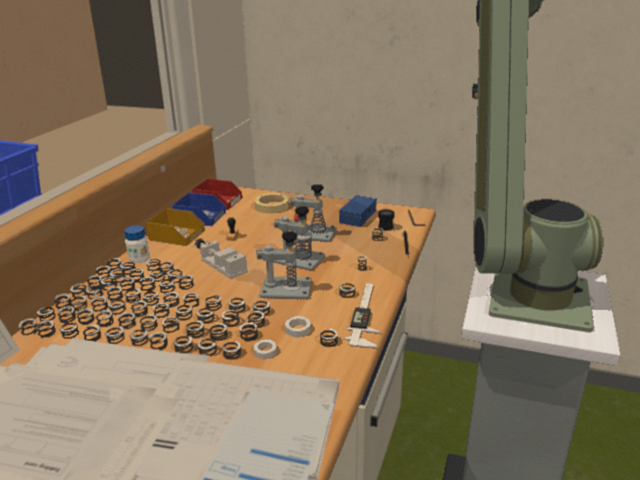

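View pics/top.png

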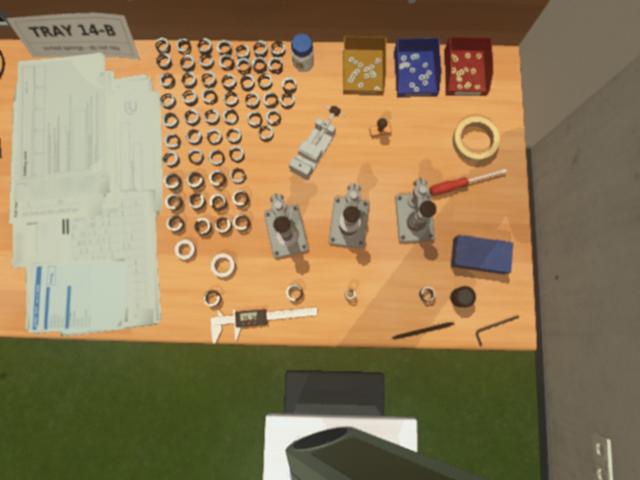

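The side view shows three stands, with buttons at (317,188), (302,211) and (289,238). The top view has their buttons at (427,210), (351,214) and (283,226). I'll enlarge both views to identify the springs.

Run:
```python
import cv2,numpy as np
s=cv2.imread('pics/side.png')[178:303,245:345];t=cv2.imread('pics/top.png')[175:265,255:445]
a=cv2.resize(s,None,fx=4.8,fy=4.8,interpolation=cv2.INTER_CUBIC)
cv2.imwrite('pics/c1.png',a)
```

```text
(no output)
```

View pics/c1.png

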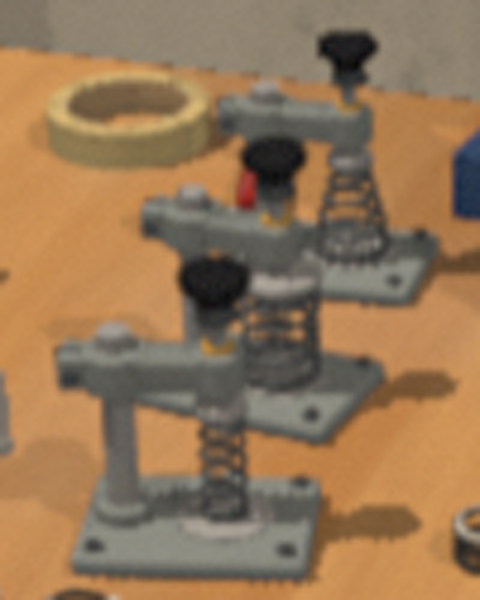

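The farthest stand, on the right as the robot sees it, holds the beehive spring. Its neighbours are the wide one (middle) and the slim one (left). This matches the network, so next I'll refine the button from top depth and check for obstacles.

```bash
cat >> h.py <<'E'
def button(cam,c,st=None,rad=22):
    p,d=env.grab_frame(cam); pts=[]
    for v in range(c[1]-rad,c[1]+rad):
        for u in range(c[0]-rad,c[0]+rad):
            if 0<=v<480 and 0<=u<640 and d[v,u]>0:
                w=world(cam,(u,v),depth=float(d[v,u]),st=st)
                if w[2]>136: pts.append(w)
    pts=np.array(pts); return p,(pts.min(0)+pts.max(0))/2,pts.mean(0),np.ptp(pts,axis=0),len(pts)
def totool(delta,st): return R.from_euler('xyz',st['ee_rot'],degrees=True).inv().apply(delta)
E
python3 - <<'E'
from h import *
p,*r=button('top',(427,210));print(r)
st=env.state();print(st['time_s'],totool(r[1]-st['ee_pos'],st))
p,d=env.grab_frame('top')
for uv in [(560,200),(580,300),(560,400),(600,450),(560,100)]: print(uv,world('top',uv,depth=float(d[uv[1],uv[0]])).round())
print(env.camera_model('wrist'))
E
```

```text
[array([ 572.38371355, -157.68105237,  141.83703023]), array([ 571.2688699 , -157.28808862,  141.96400312]), array([32.59292932, 33.34346941, 10.68879215]), 233]
0.65 [ 495.48199518 -250.08785597   85.99772651]
(560, 200) [ 788. -778. -554.]
(580, 300) [ 434. -777. -469.]
(560, 400) [  99. -776. -638.]
(600, 450) [  -7. -777. -414.]
(560, 100) [1063. -698. -351.]
{'fx': 339.24586309496215, 'fy': 339.24586309496215, 'cx': 322.90533403447034, 'cy': 245.31776108711026, 'k1': 0.0007078733571335415, 'hand_eye': array([[-5.59441918e-04, -9.63987833e-01, -2.65945757e-01,
         7.41237198e+01],
       [ 9.99999843e-01, -5.36688910e-04, -1.58228700e-04,
        -2.54677086e-01],
       [ 9.80040320e-06, -2.65945804e-01,  9.63987982e-01,
        -1.57297817e+02],
       [ 0.00000000e+00,  0.00000000e+00,  0.00000000e+00,
         1.00000000e+00]])}
```

arm_command([
  {"offset": [0.049, -0.025, 0], "spin": 0},
  {"offset": [0.049, -0.025, 0], "spin": 0},
  {"offset": [0.049, -0.025, 0], "spin": 0},
  {"offset": [0.049, -0.025, 0], "spin": 0},
  {"offset": [0.049, -0.025, 0], "spin": 0},
], jaw=0, newtons=20)

```text
time_s: 1.32
ee_pos: [372.4, -351.9, 228.2]
ee_rot: [180.0, -0.0, 17.9]
force: [0.6, -1.1, 0.0]
gripper_width: 43.8
gripper_force: 0.0
```

arm_command([
  {"offset": [0.049, -0.025, 0], "spin": 0},
  {"offset": [0.049, -0.025, 0], "spin": 0},
  {"offset": [0.049, -0.025, 0], "spin": 0},
  {"offset": [0.049, -0.025, 0], "spin": 0},
  {"offset": [0, 0, 0], "spin": 0},
])

```text
time_s: 1.95
ee_pos: [529.3, -195.3, 227.7]
ee_rot: [-180.0, -0.0, 18.1]
force: [0.3, 0.1, 0.7]
gripper_width: 0.8
gripper_force: 0.0
```

Run:
```python
from h import *
st=env.state();print(st['time_s'],st['ee_pos'],st['ee_rot'],st['force'],st['gripper_width'])
p,d=env.grab_frame('wrist');cv2.imwrite('pics/w1.png',p)
for n in ('button_beehive','button_wide','spring_medium'):
    for r in env.pinpoint('wrist',n)[:2]:
        u,v=np.round(r['location']).astype(int)
        print(n,r['score'],u,v,world('wrist',r['location'],z=144,st=st))
        if n=='button_beehive': 
            p,*q=button('wrist',(u,v),st,90);print(q,totool(q[0]-st['ee_pos'],st))
```

```text
1.95 [ 529.29495992 -195.26645275  227.68082648] [-1.79985347e+02 -4.67355071e-02  1.81446242e+01] [0.2832706  0.14597767 0.73118123] 0.7925784686295458
button_beehive 0.79 293 186 [ 570.98348877 -159.020559    144.        ]Traceback (most recent call last):
  File "<stdin>", line 9, in <module>
  File "h.py", line 20, in button
    w=world(cam,(u,v),depth=float(d[v,u]),st=st)
  File "h.py", line 5, in world
    m=env.camera_model(cam)
ValueError: time passes only in moves, steps and waits
```

View pics/w1.png

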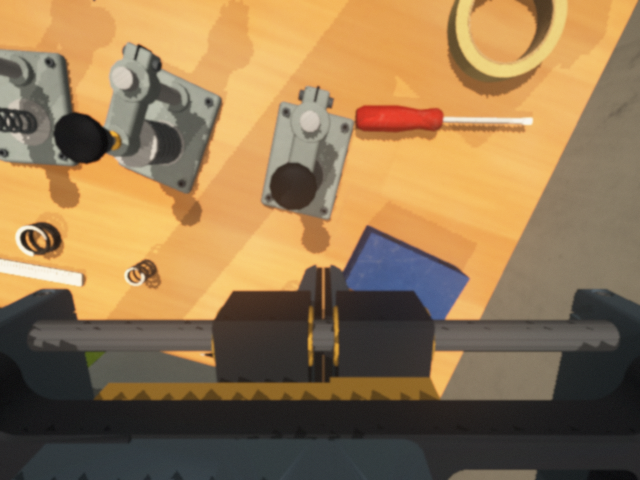

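The wrist view shows the beehive button at (293,186), at about (571,-158) in the world, which agrees with the top camera. I'll move above it and descend to about 10 mm clear.

arm_command([
  {"offset": [0.026, -0.0115, 0], "spin": 0},
  {"offset": [0.025, -0.011, 0], "spin": 0},
  {"offset": [0, 0, 0.03], "spin": 0},
  {"offset": [0, 0, 0.028], "spin": 0},
  {"offset": [0, 0, 0], "spin": 0},
])

```text
time_s: 2.72
ee_pos: [566.5, -161.6, 168.1]
ee_rot: [-179.8, 0.3, 17.8]
force: [0.1, -0.8, 0.2]
gripper_width: 0.7
gripper_force: 0.0
```

Run:
```python
from h import *
st=env.state();print(st['time_s'],st['ee_pos'],st['ee_rot'],st['force'],st['gripper_width'])
p,d=env.grab_frame('side');cv2.imwrite('pics/s2.png',cv2.resize(p[130:250,240:400],None,fx=5,fy=5,interpolation=cv2.INTER_CUBIC))
```

```text
2.725 [ 566.48843965 -161.6475843   168.12069236] [-179.84926655    0.25352887   17.75151762] [ 0.14177091 -0.81105495  0.19162853] 0.6663536212290571
```

View pics/s2.png

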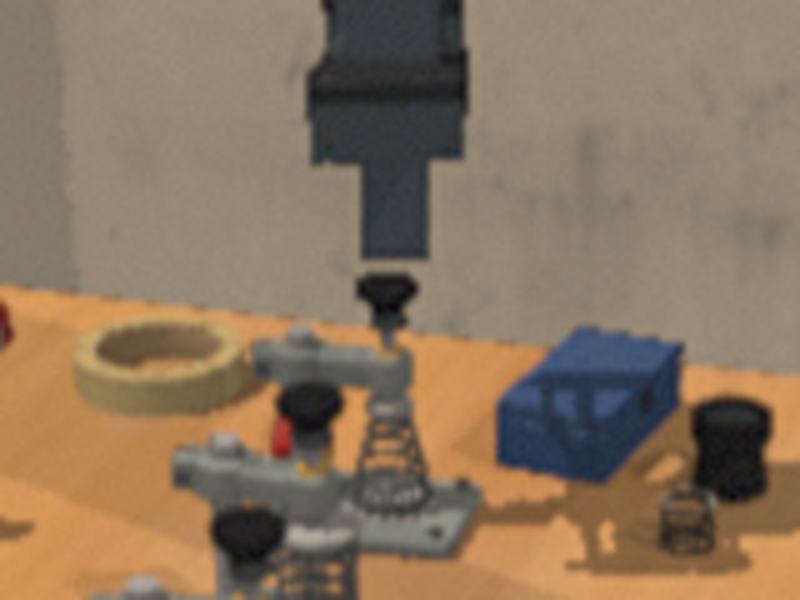

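The side view shows closed fingertips centred just above the beehive button. I'll apply the small remaining correction and press slowly.

arm_command([
  {"offset": [0.005, -0.002, 0.002], "spin": 0},
  {"offset": [0, 0, 0.002], "spin": 0},
  {"offset": [0, 0, 0.002], "spin": 0},
  {"offset": [0, 0, 0.002], "spin": 0},
  {"offset": [0, 0, 0.001], "spin": 0},
])

```text
time_s: 3.4
ee_pos: [572.8, -157.3, 160.8]
ee_rot: [180.0, 0.0, 17.9]
force: [-0.4, -1.5, 0.7]
gripper_width: 0.7
gripper_force: 0.0
```

arm_command([
  {"offset": [0, 0, 0.001], "spin": 0},
  {"offset": [0, 0, 0.001], "spin": 0},
  {"offset": [0, 0, 0.001], "spin": 0},
  {"offset": [0, 0, 0.001], "spin": 0},
  {"offset": [0, 0, 0.001], "spin": 0},
])

```text
time_s: 4.03
ee_pos: [573.1, -157.4, 156.3]
ee_rot: [180.0, -0.0, 17.9]
force: [-0.1, -0.5, 2.5]
gripper_width: 0.7
gripper_force: 1.5
```

arm_command([
  {"offset": [0, 0, 0.001], "spin": 0},
  {"offset": [0, 0, 0.001], "spin": 0},
  {"offset": [0, 0, 0.001], "spin": 0},
  {"offset": [0, 0, 0.001], "spin": 0},
  {"offset": [0, 0, 0], "spin": 0},
])

```text
time_s: 4.65
ee_pos: [573.0, -157.4, 152.0]
ee_rot: [180.0, -0.0, 17.9]
force: [-0.3, -0.8, 4.3]
gripper_width: 0.1
gripper_force: 2.2
```

arm_command([
  {"offset": [0, 0, 0.001], "spin": 0},
  {"offset": [0, 0, 0.001], "spin": 0},
  {"offset": [0, 0, 0.001], "spin": 0},
  {"offset": [0, 0, 0.001], "spin": 0},
  {"offset": [0, 0, 0], "spin": 0},
])

```text
time_s: 5.28
ee_pos: [573.1, -157.4, 148.2]
ee_rot: [180.0, -0.0, 17.9]
force: [0.9, 0.8, 6.6]
gripper_width: 0.3
gripper_force: 3.0
```

arm_command([
  {"offset": [0, 0, 0.0005], "spin": 0},
  {"offset": [0, 0, 0.0005], "spin": 0},
  {"offset": [0, 0, 0.0005], "spin": 0},
  {"offset": [0, 0, 0.0005], "spin": 0},
  {"offset": [0, 0, 0], "spin": 0},
])

```text
time_s: 5.9
ee_pos: [573.2, -157.4, 146.4]
ee_rot: [180.0, -0.0, 17.9]
force: [-0.7, 0.3, 6.9]
gripper_width: 0.5
gripper_force: 3.3
```

Almost at the stop; feel for it with a force rise.

arm_command([
  {"offset": [0, 0, 0.0005], "spin": 0},
  {"offset": [0, 0, 0], "spin": 0},
])

```text
time_s: 6.15
ee_pos: [573.2, -157.4, 146.0]
ee_rot: [180.0, -0.0, 17.9]
force: [-0.3, 1.0, 7.2]
gripper_width: 0.6
gripper_force: 3.4
```

arm_command([
  {"offset": [0, 0, 0.0005], "spin": 0},
  {"offset": [0, 0, 0], "spin": 0},
])

```text
time_s: 6.4
ee_pos: [573.4, -157.5, 145.9]
ee_rot: [179.9, -0.1, 17.9]
force: [-0.5, -0.5, 8.5]
gripper_width: 0.8
gripper_force: 4.2
```

arm_command([
  {"offset": [0, 0, 0.0005], "spin": 0},
  {"offset": [0, 0, 0], "spin": 0},
  {"offset": [0, 0, 0], "spin": 0},
  {"offset": [0, 0, 0], "spin": 0},
  {"offset": [0, 0, 0], "spin": 0},
])

```text
time_s: 7.02
ee_pos: [573.6, -157.6, 145.8]
ee_rot: [179.9, -0.1, 17.9]
force: [-1.0, 0.4, 10.3]
gripper_width: 0.3
gripper_force: 5.1
```

arm_command([
  {"offset": [0, 0, 0], "spin": 0},
  {"offset": [0, 0, 0], "spin": 0},
  {"offset": [0, 0, 0], "spin": 0},
  {"offset": [0, 0, 0], "spin": 0},
  {"offset": [0, 0, 0], "spin": 0},
])

```text
time_s: 7.65
ee_pos: [573.6, -157.6, 145.8]
ee_rot: [179.9, -0.1, 17.9]
force: [-0.5, 0.1, 10.8]
gripper_width: 0.4
gripper_force: 5.1
```

arm_command([
  {"offset": [0, 0, 0], "spin": 0},
  {"offset": [0, 0, 0], "spin": 0},
  {"offset": [0, 0, 0], "spin": 0},
  {"offset": [0, 0, 0], "spin": 0},
  {"offset": [0, 0, 0], "spin": 0},
])

```text
time_s: 8.28
ee_pos: [573.6, -157.6, 145.8]
ee_rot: [179.9, -0.1, 17.9]
force: [-1.3, 0.2, 10.9]
gripper_width: 0.2
gripper_force: 5.1
```

arm_command([
  {"offset": [0, 0, 0], "spin": 0},
  {"offset": [0, 0, 0], "spin": 0},
  {"offset": [0, 0, 0], "spin": 0},
  {"offset": [0, 0, 0], "spin": 0},
  {"offset": [0, 0, 0], "spin": 0},
])

```text
time_s: 8.9
ee_pos: [573.6, -157.6, 145.8]
ee_rot: [179.9, -0.1, 17.9]
force: [-0.2, 1.0, 10.0]
gripper_width: 0.2
gripper_force: 5.1
```

It stayed on the stop at about 10 N for more than 2 s; now I'll ease it up by about 16 mm.

arm_command([
  {"offset": [0, 0, -0.001], "spin": 0},
  {"offset": [0, 0, -0.0015], "spin": 0},
  {"offset": [0, 0, -0.0015], "spin": 0},
  {"offset": [0, 0, -0.0015], "spin": 0},
  {"offset": [0, 0, -0.0015], "spin": 0},
])

```text
time_s: 9.52
ee_pos: [573.0, -157.4, 151.6]
ee_rot: [180.0, -0.0, 17.9]
force: [0.2, 0.6, 4.5]
gripper_width: 0.4
gripper_force: 2.3
```

arm_command([
  {"offset": [0, 0, -0.0015], "spin": 0},
  {"offset": [0, 0, -0.0015], "spin": 0},
  {"offset": [0, 0, -0.0015], "spin": 0},
  {"offset": [0, 0, -0.0015], "spin": 0},
  {"offset": [0, 0, -0.0015], "spin": 0},
])

```text
time_s: 10.15
ee_pos: [572.6, -157.2, 158.6]
ee_rot: [-180.0, 0.0, 17.9]
force: [0.6, -0.4, -0.3]
gripper_width: 0.6
gripper_force: 0.0
```

arm_command([
  {"offset": [0, 0, -0.0015], "spin": 0},
  {"offset": [0, 0, -0.0015], "spin": 0},
  {"offset": [0, 0, -0.0015], "spin": 0},
  {"offset": [0, 0, -0.002], "spin": 0},
  {"offset": [0, 0, -0.002], "spin": 0},
])

```text
time_s: 10.78
ee_pos: [572.9, -157.3, 167.6]
ee_rot: [180.0, -0.0, 17.9]
force: [0.0, 0.1, -0.5]
gripper_width: 0.3
gripper_force: 0.0
```

arm_command([
  {"offset": [0, 0, -0.005], "spin": 0},
  {"offset": [0, 0, -0.015], "spin": 0},
  {"offset": [0, 0, -0.02], "spin": 0},
  {"offset": [0, 0, -0.02], "spin": 0},
  {"offset": [0, 0, 0], "spin": 0},
])

```text
time_s: 11.4
ee_pos: [574.0, -157.7, 230.0]
ee_rot: [179.8, -0.2, 17.9]
force: [0.6, -0.7, -0.5]
gripper_width: 0.7
gripper_force: 0.0
```

arm_command([
  {"offset": [-0.03, 0, 0], "spin": 0},
  {"offset": [-0.04, 0, 0], "spin": 0},
  {"offset": [-0.03, 0, 0], "spin": 0},
  {"offset": [0, 0, 0], "spin": 0},
  {"offset": [0, 0, 0], "spin": 0},
])

```text
time_s: 12.02
ee_pos: [478.3, -188.0, 227.4]
ee_rot: [180.0, -0.0, 17.9]
force: [-0.2, 0.4, -0.2]
gripper_width: 0.3
gripper_force: 0.0
```

Run:
```python
from h import *
st=env.state();print(st['time_s'],st['ee_pos'],st['force'],st['gripper_width'])
p,d=env.grab_frame('side');cv2.imwrite('pics/s3.png',cv2.resize(p[130:250,240:400],None,fx=5,fy=5,interpolation=cv2.INTER_CUBIC))
```

```text
12.025 [ 478.33056704 -187.97820735  227.39268165] [-0.1647886   0.35115296 -0.19861784] 0.3173367525429494
```

View pics/s3.png

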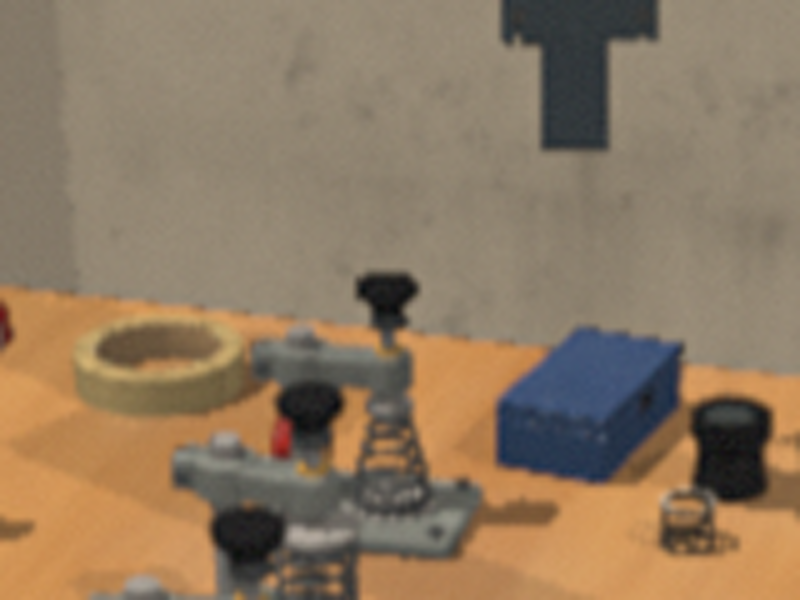

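The view shows the button back up at crop position (387,285), as before, with the gripper clear.

```bash
python3 -c "
from workcell import env
print(env.job_done())"
```

```text
the job is handed in; nothing more can be done
None
```

I pressed the beehive stand's button to its stop, held it there for over 2 s at about 10 N, eased it back up and drew the gripper clear; the job is handed in, but no verdict came back.

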